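Pull the big knob off the gas hob for washing

TASK

Push the guard arm that covers the hob's knobs outward, towards the robot's side, until it is fully open against its stop. Then hold the steel puller, hook it under the big knob and pull the knob straight up off its spindle, carry it on the puller to the white saucer, and lower it to stand upright near the middle of the saucer before sliding the puller out. Stand the puller upright on the counter again and let go, leave the guard open, never touch the big knob with the gripper, and leave everything else as it is.

Things in the scene. Friction and masses are not known exactly. Their poses are not given: they have to be found in the camera images.
- hob: Low steel gas hob fixed to the counter, plate 338 x 500 mm, top 12 mm above the counter. Origin at counter level under the middle of its row of three knobs; x runs from the front (edge at x -38 mm) to the back (+300 mm), y along the row to the left, z up. Spindles 10 mm square, 22 mm tall at y -55, 0, +55 mm. Guard pivot post 16 mm across at y +95 mm. Pan supports at x 150, y +-125 mm.
- guard (a joint): Angle of the guard arm, rad: near 0 it lies along the row over the knobs; 1.6 is fully open at its stop, pointing to the hob's front (-x). Grows clockwise seen from above about a vertical hinge (0.06 N m friction, stays where left). Dark steel bar 10 mm wide, 165 mm from hinge to end post, underside 67 and top 75 mm above the counter.
- guard_post (a point): A point on the axis of the upright 12 mm round post at the free end of the guard arm, 20 mm below the post's top (96 mm above the counter; post top 116 mm). The place to push the arm.
- guard_pivot (a point): A point on the vertical hinge axis of the guard arm, at the same height, 165 mm from guard_post.
- knob_big: The big black knob: head 44 mm across, 16 mm thick, on a neck 22 mm across, 26 mm long (42 mm tall, 2 mm rib on top). Origin at the centre of the neck's underside, z up; seated, it is on the hob plate, the head's underside 26 mm higher. Push-fit on any of the three spindles: snaps free after about 2 mm of lift at 5 to 12 N, clear of the spindle when raised 22 mm. About 45 g.
- knob_small1: One of two identical small black knobs on the other spindles: head 32 mm across, 16 mm thick, neck 21 mm across and 26 mm long. Origin as for the big knob. Leave alone.
- knob_small2: The other small knob, the same. Leave alone.
- puller: C-shaped steel lifter, 110 mm tall, 160 g, standing on its flat fork. Origin at the underside on the handle's axis, z up, x the way the fork points. Spine 8 mm thick, 26 mm wide at x -36 to -28 mm; an arm leads from its top over the fork, underside 40 and top 48 mm above the origin. On the arm a square wooden handle 18 x 18 mm, z 48 to 110 mm: grip it on either pair of faces.
- saucer: White ceramic saucer 140 mm across, rim 14 mm high, inside floor about 5 mm above the counter. Origin at the centre of its underside, z up.
- pot: Steel pot 150 mm across (plus side handles), 80 mm tall, on the right-hand (-y) pan support of the hob, 50 mm above the counter. Bystander; origin at the centre of its underside.
- tiffin: Steel tiffin carrier 136 mm across, 208 mm tall. Bystander; origin at the centre of its underside.
- bento: Blue bento box 146 x 216 mm (x, y), 59 mm tall. Bystander; origin at the centre of its underside.
- jar: Glass jar 68 mm across, 95 mm tall. Bystander; origin at the centre of its underside.
- mug: Mug 76 mm across, 85 mm tall, handle at its +y side. Bystander; origin at the centre of its underside.
- spoon: Green spoon 180 mm long, lying on the counter along its x axis. Bystander; origin under its middle.
- grinder: Wooden pepper grinder 54 mm across, 130 mm tall. Bystander; origin at the centre of its underside.
- puller_fork (a point): Point on top of the fork, on the handle's axis, in the middle of the slot, 5 mm above the puller's origin. Fork 5 mm thick, 46 mm wide: two tines 8 mm wide, slot 30 mm wide and open to the puller's +x, closed at x -16 mm; tines end at x +25 mm with an upturned lip 3 mm high over x 21 to 25 mm. A knob hangs by its head on the tines, neck in the slot.
- puller_grip (a point): Point on the axis of the puller's handle, 85 mm above the puller's origin: a good place to grip.
Not all that is in view belongs to the job. What is shaped like the puller but orange or pink is not meant.

How it is judged:
By the outcome, as a careful person would: the job done as asked, in the order asked, and still so for the second after the job is handed in, with the robot touching nothing.
It also fails if it takes over 72 s, if anything falls off the work surface, if the arm or the gripper's body presses on something with over 40 N, if the wrist force passes 120 N, or if a joint passes its speed limit or range.

ROBOT

A 7-joint arm with a two-finger parallel gripper is mounted at the origin on the work surface. World frame = base frame: x ahead of the robot, y to its left, z up, the work surface at z = 0. Lengths are in m, angles in rad, forces in N, time in s.
With the tool pointing down it reaches from about 0.425 to 0.925 m from the base axis. Payload 6.8 kg.
Tool frame: the origin (TCP) lies between the finger pads; the fingertips stand finger_overhang ahead of it and the grasp point (between the pads) lies 6 mm ahead of it (finger_overhang is the distance from the TCP to the fingertips, in m); z points along the fingers, y is the line along which they close (so a half turn about z gives the same grasp; the last joint's range is limited). The gripper opens to 85 mm and grips with 20 to 120 N. Pads are 22 mm wide; open, the fingers measure 114 mm over their backs; the gripper's body (76 mm by 85 mm) begins 54 mm behind the grasp point. The pads swing forward as they close: fully open they stand 13 mm farther back than shut.
Start: joints at [-1.366, 0.477, 0.022, 1.555, -0.011, 1.109, -0.083], TCP at [0.208, 0.642, 0.256] pointing down, gripper open.
Joint ranges: [-2.96, 2.96], [-0.34, 2.1], [-1.41, 1.46], [0.24, 2.44], [-1.37, 4.51], [0.17, 1.92], [-2.96, 2.96]. Speed limits (rad/s): [2.39, 2.39, 3.14, 3.14, 3.14, 3.14, 3.14].

INTERFACE

Orientations are given as a unit quaternion [w, x, y, z].
In Python, from station import * gives the robot as it stands.
- The arm moves only by the tool drive_tool, never from a script. Its argument "increments" is a list of rows, each an object of numbers: "claw": the finger opening in m, from 0 to 0.0854; "dx", "dy", "dz": the shift along the tool's x, y, z in m; "wx", "wy", "wz": the turn, a rotation vector about the tool's x, y, z in degrees. A call has 1 to 20 rows; each row shifts and turns the commanded pose from where the row before left it, along the tool's axes as they then stand; what a row does not reach is not made up. A row lasts 1/8 s, in which the tool goes at most 62.5 mm and 10.7 degrees, less where a joint would pass 70% of its speed; a pose out of reach is approached as far as the arm can. A call with a gripper value outside its range is refused whole. The fingers move at their own pace and stop on an object; "newtons" is the grip in N (left out, the last holds). Time passes only in rows, so rows that do not move let the fingers close. It gives the time, the measured TCP pose, the force, the opening and the grip force at its end, in the units of the state.
- get_obs(): the state, without advancing time (a new reading comes with each control period).
- read_camera(name): name is "scene" or "top" or "wrist"; returns (picture, depth): 480x640x3 uint8, red, green, blue; 480x640 float32, m along the optical axis (not along the pixel's ray), 0 where there is no reading.
- calibration(name): a dict with "intrinsics" (3x3 intrinsics, pixels), "k1" (the pictures are not rectified: a ray, as slopes to the right and down, at radius r is drawn at 1 + k1 r^2 times it, then the intrinsics apply), "R" (3x3) and "t" (3): a world point X has camera coordinates R X + t; the wrist camera has in their place "mount" (4x4, takes a point from camera to tool coordinates, whose origin is the TCP and whose axes are the flange's). Camera axes: x right, y down, z forward; pixel columns grow to the right and rows downward; lengths in m; the calibration is good to about 2 mm. A picture is of the moment at which its call begins: read the wrist's pose just before it. calibration takes no time and is no camera call.
- hand_in(): hands the job in; it is judged then, once.
The state is a dict: "t": time; "q": joint angles; "joint_vel": joint speeds; "joint_torque": joint torques, N m; "eef_pos": TCP position; "tool_rot": TCP orientation; "contact_force": force on the tool from outside, world axes, zero at the start; "torque": the same for the moment, N m; "gripper_width": opening from 0.0 (shut) to 1.0 (fully open); "grasp_force": force on a finger pad.
Only numpy, scipy, OpenCV 4.12 (cv2) and the standard library are available. Lean on these libraries where they do the work, as an engineer would, in place of code of your own. Each camera call takes 0.05 s, during which the arm holds its last target. There are 200 camera calls.

## Working session

There is one attempt and no reset: what is moved stays moved. The work goes in short steps, Python scripts to look and compute and a tool call to move; the robot and the scene stay as the last step left them, time stands still between calls to the robot, and variables do not carry over. Pictures are saved under pics/ and viewed, at most 13 in all, crops included, and the job is handed in when it is done.

Besides the shell and the picture viewer there is one more tool, called after ">>>" by a JSON object that holds its "fn" and its "kwargs". drive_tool: Moves the arm, as the interface text tells. Its arguments: {"type":"object","properties":{"increments":{"type":"array","items":{"type":"object","properties":{"claw":{"type":"number"},"dx":{"type":"number"},"dy":{"type":"number"},"dz":{"type":"number"},"wx":{"type":"number"},"wy":{"type":"number"},"wz":{"type":"number"}}}},"newtons":{"type":"number"}},"required":["increments"]}

```bash
mkdir -p pics; ls; cat > h.py <<'E'
from station import *
import numpy as np, cv2, pickle
from scipy.spatial.transform import Rotation as Ro
def snap(n,f):
    o=get_obs(); p,d=read_camera(n); cv2.imwrite('pics/'+f+'.png',p[:,:,::-1]); pickle.dump((o,p,d,calibration(n)),open(f+'.pkl','wb')); return p,d
def cloud(f):
    o,p,d,c=pickle.load(open(f+'.pkl','rb'))
    K=np.array(c['intrinsics']);D=np.array([c['k1'],0,0,0,0.])
    u,v=np.meshgrid(np.arange(640.),np.arange(480.))
    # model: drawn = ray*(1+k1 r^2)
    n=cv2.undistortPoints(np.stack([u.ravel(),v.ravel()],1)[:,None],K,D)[:,0].reshape(480,640,2)
    P=np.dstack([n[...,0]*d,n[...,1]*d,d])
    if 'R' in c: W=(P-np.array(c['t']))@np.array(c['R'])
    else:
        M=np.array(c['mount']); q=o['tool_rot']; R=Ro.from_quat([q[1],q[2],q[3],q[0]]).as_matrix()
        W=(P@M[:3,:3].T+M[:3,3])@R.T+o['eef_pos']
    return p,d,W
E
python3 - <<'E'
from h import *
o=get_obs();print(o)
for n in('scene','top'):
    snap(n,n+'0');c=calibration(n);print(n,c['R'],c['t'],c['k1'],c['intrinsics'])
print(calibration('wrist'))
E
```

```text
pics
{'t': 0.0, 'q': array([-1.36613527,  0.47778892,  0.0223679 ,  1.55646554, -0.01150059,
        1.10927835, -0.08309513]), 'joint_vel': array([-0.00023021, -0.00186819,  0.0012486 , -0.00110361,  0.00053624,
       -0.00059405, -0.00147253]), 'joint_torque': array([ 1.94736887e-03, -5.96459985e+01,  1.60811808e+00, -2.81196892e+01,
        1.21677914e-02,  9.21989704e-03, -6.13375249e-06]), 'eef_pos': array([0.20754778, 0.641725  , 0.25532776]), 'tool_rot': array([-6.80996601e-05,  1.55743354e-01,  9.87797139e-01, -9.03231303e-04]), 'contact_force': array([-0.85242541, -0.88832777,  0.45875498]), 'torque': array([ 0.00792493, -0.00417754,  0.04808107]), 'grasp_force': 0.0, 'gripper_width': 0.9991403264575544}
scene [[-0.25758526  0.96624663  0.00415721]
 [ 0.70454436  0.19076068 -0.6835405 ]
 [-0.66126173 -0.17314101 -0.72990075]] [ 0.1488194  -0.32685314  1.83628259] -0.0721947390729574 [[519.55868787   0.         312.629593  ]
 [  0.         519.55868787 237.10241849]
 [  0.           0.           1.        ]]
top [[-0.01551755 -0.99976851 -0.01490442]
 [-0.99938064  0.01597894 -0.03135311]
 [ 0.03158401  0.01440867 -0.99939724]] [0.0117395  0.56202259 1.23035655] -0.006616388270836446 [[475.61565874   0.         322.3277456 ]
 [  0.         475.61565874 241.61335723]
 [  0.           0.           1.        ]]
{'intrinsics': array([[378.27260811,   0.        , 323.23702308],
       [  0.        , 378.27260811, 241.77944421],
       [  0.        ,   0.        ,   1.        ]]), 'k1': -0.0693771412519756, 'mount': array([[ 4.14197461e-04, -9.57784187e-01, -2.87487878e-01,
         7.36657657e-02],
       [ 9.99999901e-01,  3.49603268e-04,  2.76021857e-04,
        -1.22844760e-05],
       [-1.63862668e-04, -2.87487964e-01,  9.57784237e-01,
        -1.17315308e-01],
       [ 0.00000000e+00,  0.00000000e+00,  0.00000000e+00,
         1.00000000e+00]])}
```

View pics/top0.png

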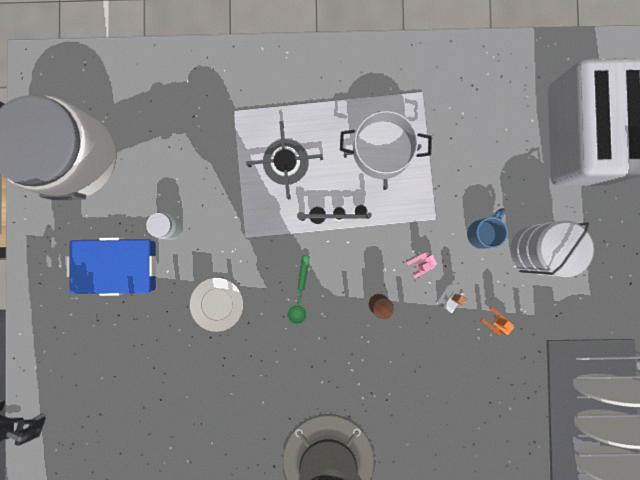

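View pics/scene0.png

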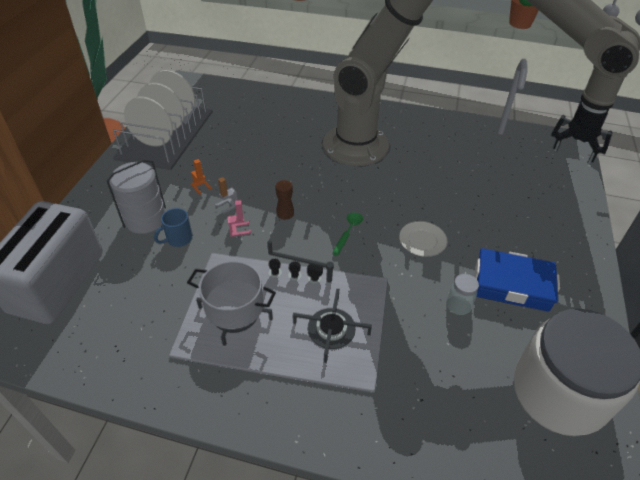

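The top view shows the hob with its knobs at about (317,215), (339,213) and (361,211). The guard bar runs from its pivot at about (300,216) to its post at about (369,215). The saucer is at (217,304).

Three things could be taken for the puller: pink at (422,263), orange at (498,322), and steel with a wooden handle at (455,301). I choose the steel one. The candidates for the big knob are the three knobs, and the leftmost looks largest.

```bash
python3 - <<'E'
from h import *
p,d,W=cloud('top0')
c=cv2.resize(p[190:345,280:540],None,fx=3,fy=3,interpolation=cv2.INTER_CUBIC)
cv2.imwrite('pics/c1.png',c[:,:,::-1])
for n,u,v in [('hobFL',246,236),('hobFR',435,219),('hobBL',235,111),('hobBR',422,93)]:
    print(n,u,v,W[v,u].round(3))
print('grid z around row'); 
# points by height above counter
m=(W[...,2]>0.03)
def comp(x0,x1,y0,y1,z0,z1):
    k=m&(W[...,0]>x0)&(W[...,0]<x1)&(W[...,1]>y0)&(W[...,1]<y1)&(W[...,2]>z0)&(W[...,2]<z1)
    return k
print('counter',np.median(W[330:345,330:420,2]))
for v in range(205,226,2): print(v,' '.join('%3d'%(W[v,u,2]*1000) for u in range(294,378,3)))
print('puller')
for v in range(286,316,2): print(v,' '.join('%3d'%(W[v,u,2]*1000) for u in range(438,472,2)))
for (u,v) in [(300,216),(369,215),(317,215),(361,211),(460,298),(447,306),(217,304)]: print(u,v,W[v,u].round(4))
E
```

```text
hobFL 246 236 [0.58  0.202 0.012]
hobFR 435 219 [ 0.616 -0.29   0.012]
hobBL 235 111 [0.909 0.227 0.015]
hobBR 422 93 [ 0.947 -0.264  0.012]
grid z around row
counter 0.00119684651647892
205  12  11  12  10  12  12  14  11  15   8  14  12  13  11  14   9  15   9  15  14  13  14  55  54  12  10  11  12
207  11  10  17  11   9  10  11  54  55  57  14  14  11  12  53  55  13   9   8  14  14  53  61  54  13  17  14  12
209  14  11  16  14  12  15  53  55  54  57   9   9  14  15  56  60  56  10  11  17  12  53  59  50  54  16  11  17
211   9  14  13  12  15  12  53  58  55  53  53  10  13  56  51  57  57  51  11  12  14  52  55  59  55  13  15  18
213  12  12  78  79  13  53  55  57  54  55  54  13  12  55  54  51  54  52  11  15   7  56  56  58  61 120  10  14
215  11  83  82  82  74  74  78  76  76  76  76  79  76  79  78  75  75  79  74  70  77  76  74  77 102 123  14   7
217  14  11  80  76  77  78  77  78  74  73  74  75  77  77  79  76  77  78  75  79  76  73  76  76  87 115  14  12
219  14  18  82  67   9  13  53  52  59  55  56  12  13  18  12  47  20  15  12  17   8  11  11  16  
[... 981 characters left out ...]
45  49 1247  96 112 112 108   0   5   0
304   7   7  26  41  45  46  48  49  47  46  -3   3 114 108   2   0   0
306   0   0  37  49  50  47  48  48  49  47   6   0   1   0   2   7   0
308   4   0   1  13  49  47  51  45  51   0   0   5  -1   1   0   1   1
310   0   0  -2   1   0  48  48  48  -1   3   5   1   1   2   3   0  -2
312   0  -1   4  -5   3   1   7  46   2   4  -1  -2   0   2   3   1  -1
314   3   1   1   0   4   3  -3   3   1   3   4   5   0   3   0   3   0
300 216 [0.624  0.056  0.0778]
369 215 [ 0.6197 -0.1101  0.1236]
317 215 [0.6264 0.0142 0.0706]
361 211 [ 0.636  -0.0961  0.0552]
460 298 [ 0.4201 -0.3225  0.1136]
447 306 [ 0.3947 -0.3071  0.0491]
217 304 [0.4035 0.281  0.0036]
```

View pics/c1.png

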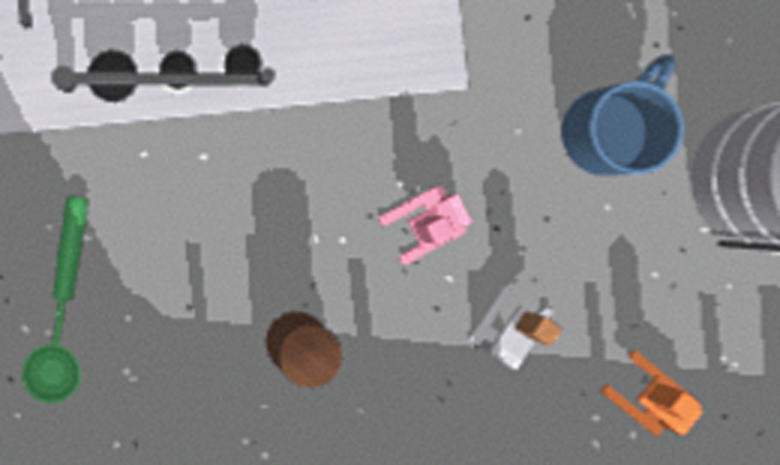

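The crop confirms the choices. The steel puller with the wooden handle is at crop (525,335), the big knob at crop (113,76), and the guard post at crop (267,76). Next I fit the poses.

```bash
python3 - <<'E'
from h import *
p,d,W=cloud('top0')
def sel(u0,u1,v0,v1,z0,z1):
    w=W[v0:v1,u0:u1].reshape(-1,3); return w[(w[:,2]>z0)&(w[:,2]<z1)]
def circ(w): 
    (c,r)=cv2.minEnclosingCircle(w[:,:2].astype(np.float32)); return np.round(c,4),round(r,4),len(w)
for n,a in {'big':(306,329,203,228),'s1':(331,348,203,226),'s2':(350,368,201,222)}.items(): print(n,circ(sel(*a,.045,.064)))
w=sel(362,378,205,226,.095,.13);print('post',w.mean(0),w[:,:2].min(0),w[:,:2].max(0),len(w))
w=sel(290,308,205,226,.06,.1);print('pivot',w.mean(0),w[:,:2].min(0),w[:,:2].max(0))
# hob plate outline
g=((W[...,2]>.006)&(W[...,2]<.02)&(p.mean(2)>0)); s=p.max(2).astype(int)
hob=W[(W[...,0]>.55)&(W[...,0]<.97)&(W[...,1]<.25)&(W[...,1]>-.31)&(W[...,2]>.007)&(W[...,2]<.2)]
print('hob',cv2.minAreaRect(hob[:,:2].astype(np.float32)))
for n,a in {'handle':(440,475,284,316,.105,.12),'arm':(440,475,290,316,.042,.053)}.items():
    w=sel(*a);print(n,w.mean(0).round(4),len(w),cv2.minAreaRect(w[:,:2].astype(np.float32)))
w=sel(180,255,265,345,.008,.02);print('saucer',circ(w))
p,d,W=cloud('scene0')
for n,a in {'handle':(.39,.45,-.35,-.28,.104,.125),'arm':(.36,.45,-.36,-.27,.043,.052),'post':(.59,.66,-.14,-.08,.1,.125),'bigs':(.6,.67,-.01,.045,.05,.062)}.items():
    w=W.reshape(-1,3);w=w[(w[:,0]>a[0])&(w[:,0]<a[1])&(w[:,1]>a[2])&(w[:,1]<a[3])&(w[:,2]>a[4])&(w[:,2]<a[5])];print('S',n,len(w),w.mean(0).round(4),cv2.minAreaRect(w[:,:2].astype(np.float32)) if len(w) else 0)
E
```

```text
big (array([0.6285, 0.0142]), 0.022, 168)
s1 (array([ 0.6333, -0.0408]), 0.0159, 84)
s2 (array([ 0.638 , -0.0958]), 0.0158, 98)
post [ 0.62086433 -0.10996059  0.11541252] [ 0.61567287 -0.11534843] [ 0.62803585 -0.104695  ] 22
pivot [0.6250516  0.05173005 0.07915803] [0.61628206 0.03869164] [0.63380236 0.06321812]
hob ((0.7593551278114319, -0.029971003532409668), (0.556404173374176, 0.41816961765289307), 89.72349548339844)
handle [ 0.4153 -0.3282  0.1113] 60 ((0.4152570366859436, -0.32824113965034485), (0.019088339060544968, 0.01726708747446537), 56.39372253417969)
arm [ 0.4008 -0.3159  0.0486] 139 ((0.404511421918869, -0.32112374901771545), (0.026702318340539932, 0.045809172093868256), 55.077144622802734)
saucer (array([0.4014, 0.2631]), 0.0993, 1469)
S handle 35 [ 0.4186 -0.3237  0.1096] ((0.4190695285797119, -0.32549330592155457), (0.01977245882153511, 0.021154489368200302), 76.2740707397461)
S arm 69 [ 0.4071 -0.3138  0.0477] ((0.4054661691188812, -0.31633126735687256), (0.029712794348597527, 0.04767939820885658), 57.61821746826172)
S post 29 [ 0.6252 -0.1059  0.1109] ((0.6239471435546875, -0.10637591779232025), (0.010123329237103462, 0.01140657626092434), 28.90012550354004)
S bigs 141 [0.6351 0.0191 0.0546] ((0.6358525156974792, 0.019107380881905556), (0.0371541827917099, 0.04140900447964668), 2.943553924560547)
```

>>> {"fn": "drive_tool", "kwargs": {"increments": [{"claw":0,"wz":-7.7},{"wz":-7.7},{"wz":-7.6},{"dx":-0.02,"dy":-0.04},{"dx":-0.02,"dy":-0.045},{"dx":-0.02,"dy":-0.045},{"dx":-0.02,"dy":-0.045},{"dx":-0.02,"dy":-0.045},{"dx":-0.02,"dy":-0.045},{"dx":-0.02,"dy":-0.045},{"dx":-0.02,"dy":-0.045},{"dx":-0.02,"dy":-0.045},{"dx":-0.02,"dy":-0.045},{"dx":-0.02,"dy":-0.045},{"dx":-0.02,"dy":-0.045},{"dx":-0.02,"dy":-0.045},{"dx":-0.02,"dy":-0.045},{"dx":-0.02,"dy":-0.04},{"dx":-0.01,"dy":-0.02},{}]}}

```text
schema error: expected keys claw, dx, dy, dz, wx, wy, wz
```

>>> {"fn": "drive_tool", "kwargs": {"increments": [{"claw":0,"dx":0,"dy":0,"dz":0,"wx":0,"wy":0,"wz":-7.7},{"claw":0,"dx":0,"dy":0,"dz":0,"wx":0,"wy":0,"wz":-7.7},{"claw":0,"dx":0,"dy":0,"dz":0,"wx":0,"wy":0,"wz":-7.6},{"claw":0,"dx":-0.02,"dy":-0.04,"dz":0,"wx":0,"wy":0,"wz":0},{"claw":0,"dx":-0.022,"dy":-0.045,"dz":0,"wx":0,"wy":0,"wz":0},{"claw":0,"dx":-0.022,"dy":-0.045,"dz":0,"wx":0,"wy":0,"wz":0},{"claw":0,"dx":-0.022,"dy":-0.045,"dz":0,"wx":0,"wy":0,"wz":0},{"claw":0,"dx":-0.022,"dy":-0.045,"dz":0,"wx":0,"wy":0,"wz":0},{"claw":0,"dx":-0.022,"dy":-0.045,"dz":0,"wx":0,"wy":0,"wz":0},{"claw":0,"dx":-0.022,"dy":-0.045,"dz":0,"wx":0,"wy":0,"wz":0},{"claw":0,"dx":-0.022,"dy":-0.045,"dz":0,"wx":0,"wy":0,"wz":0},{"claw":0,"dx":-0.022,"dy":-0.045,"dz":0,"wx":0,"wy":0,"wz":0},{"claw":0,"dx":-0.022,"dy":-0.045,"dz":0,"wx":0,"wy":0,"wz":0},{"claw":0,"dx":-0.022,"dy":-0.045,"dz":0,"wx":0,"wy":0,"wz":0},{"claw":0,"dx":-0.022,"dy":-0.045,"dz":0,"wx":0,"wy":0,"wz":0},{"claw":0,"dx":-0.022,"dy":-0.045,"dz":0,"wx":0,"wy":0,"wz":0},{"claw":0,"dx":-0.022,"dy":-0.045,"dz":0,"wx":0,"wy":0,"wz":0},{"claw":0,"dx":-0.022,"dy":-0.045,"dz":0,"wx":0,"wy":0,"wz":0},{"claw":0,"dx":-0.022,"dy":-0.045,"dz":0,"wx":0,"wy":0,"wz":0},{"claw":0,"dx":-0.02,"dy":-0.04,"dz":0,"wx":0,"wy":0,"wz":0}]}}

```text
t: 2.6
eef_pos: [0.6435, -0.0788, 0.2559]
tool_rot: [-0.0, -0.044, 0.999, -0.0]
contact_force: [0.9, 0.2, -0.1]
gripper_width: -0.001
grasp_force: 0.0
```

```bash
cat >> h.py <<'E'
def box(W,a):
    w=W.reshape(-1,3);return w[(w[:,0]>a[0])&(w[:,0]<a[1])&(w[:,1]>a[2])&(w[:,1]<a[3])&(w[:,2]>a[4])&(w[:,2]<a[5])]
def fit(W,**k):
    for n,a in k.items():
        w=box(W,a)
        if len(w)<5: print(n,len(w));continue
        f=w[:,:2].astype(np.float32);(c,s,g)=cv2.minAreaRect(f);(cc,r)=cv2.minEnclosingCircle(f)
        print(n,len(w),'mean',w.mean(0).round(4),'rect',np.round(c,4),np.round(s,4),round(g,1),'circ',np.round(cc,4),round(r,4))
E
python3 - <<'E'
from h import *
snap('wrist','w1');p,d,W=cloud('w1')
fit(W,post=(.59,.66,-.14,-.085,.1,.125),big=(.59,.67,-.015,.045,.049,.062),s1=(.61,.66,-.062,-.018,.049,.062),s2=(.61,.67,-.12,-.07,.049,.062),bar=(.6,.65,-.1,.03,.067,.082),plate=(.62,.72,-.1,.1,.004,.02),piv=(.6,.65,.035,.075,.07,.1))
E
```

```text
post 279 mean [ 0.6203 -0.1073  0.1136] rect [ 0.621  -0.1077] [0.0115 0.0114] 52.6 circ [ 0.6216 -0.1076] 0.0059
big 1317 mean [0.6284 0.0162 0.0537] rect [0.6289 0.0164] [0.043  0.0422] 8.6 circ [0.6286 0.0171] 0.0222
s1 611 mean [ 0.6364 -0.0378  0.0537] rect [ 0.6331 -0.0385] [0.0313 0.0294] 26.4 circ [ 0.6329 -0.0376] 0.016
s2 758 mean [ 0.6403 -0.0918  0.0538] rect [ 0.6416 -0.0919] [0.0304 0.023 ] 85.7 circ [ 0.6379 -0.0919] 0.0159
bar 2057 mean [ 0.6226 -0.0367  0.0742] rect [ 0.623 -0.035] [0.13   0.0104] 88.8 circ [ 0.6223 -0.035 ] 0.0651
plate 13532 mean [ 0.6802 -0.0017  0.0117] rect [0.67 0.  ] [0.2 0.1] 90.0 circ [ 6.701e-01 -2.000e-04] 0.1114
piv 721 mean [0.6249 0.0522 0.0772] rect [0.6242 0.0511] [0.0325 0.0192] 76.8 circ [0.6254 0.0509] 0.0165
```

>>> {"fn": "drive_tool", "kwargs": {"increments": [{"claw":0,"dx":0,"dy":0,"dz":0,"wx":0,"wy":0,"wz":6},{"claw":0,"dx":-0.013,"dy":-0.029,"dz":0,"wx":0,"wy":0,"wz":0},{"claw":0,"dx":0,"dy":0,"dz":0.03,"wx":0,"wy":0,"wz":0},{"claw":0,"dx":0,"dy":0,"dz":0.04,"wx":0,"wy":0,"wz":0},{"claw":0,"dx":0,"dy":0,"dz":0.04,"wx":0,"wy":0,"wz":0},{"claw":0,"dx":0,"dy":0,"dz":0.035,"wx":0,"wy":0,"wz":0},{"claw":0,"dx":0,"dy":0,"dz":0,"wx":0,"wy":0,"wz":0}]}}

```text
t: 3.52
eef_pos: [0.6531, -0.1055, 0.1082]
tool_rot: [-0.003, 0.008, 1.0, 0.0]
contact_force: [0.1, -0.5, 0.3]
gripper_width: 0.001
grasp_force: 0.0
```

```bash
python3 -c "
import station;print([n for n in dir(station) if n[0]!='_']); print(getattr(station,'finger_overhang',None))"
```

```text
['PlanningError', 'calibration', 'finger_overhang', 'get_obs', 'hand_in', 'read_camera']
0.025
```

>>> {"fn": "drive_tool", "kwargs": {"increments": [{"claw":0,"dx":0.014,"dy":-0.001,"dz":0,"wx":0,"wy":0,"wz":0},{"claw":0,"dx":0.0173,"dy":-0.001,"dz":0,"wx":0,"wy":0,"wz":6},{"claw":0,"dx":0.0173,"dy":-0.001,"dz":0,"wx":0,"wy":0,"wz":6},{"claw":0,"dx":0.0173,"dy":-0.001,"dz":0,"wx":0,"wy":0,"wz":6},{"claw":0,"dx":0.0173,"dy":-0.001,"dz":0,"wx":0,"wy":0,"wz":6},{"claw":0,"dx":0.0173,"dy":-0.001,"dz":0,"wx":0,"wy":0,"wz":6},{"claw":0,"dx":0.0173,"dy":-0.001,"dz":0,"wx":0,"wy":0,"wz":6},{"claw":0,"dx":0.0173,"dy":-0.001,"dz":0,"wx":0,"wy":0,"wz":6},{"claw":0,"dx":0.0173,"dy":-0.001,"dz":0,"wx":0,"wy":0,"wz":6},{"claw":0,"dx":0.0173,"dy":-0.001,"dz":0,"wx":0,"wy":0,"wz":6},{"claw":0,"dx":0.0173,"dy":-0.001,"dz":0,"wx":0,"wy":0,"wz":6},{"claw":0,"dx":0.0173,"dy":-0.001,"dz":0,"wx":0,"wy":0,"wz":6},{"claw":0,"dx":0.0173,"dy":-0.001,"dz":0,"wx":0,"wy":0,"wz":6},{"claw":0,"dx":0,"dy":0,"dz":0,"wx":0,"wy":0,"wz":0}]}}

```text
t: 5.28
eef_pos: [0.474, -0.0068, 0.1126]
tool_rot: [0.0, 0.593, 0.805, 0.001]
contact_force: [-0.3, 0.3, 0.5]
gripper_width: -0.004
grasp_force: 0.0
```

```bash
python3 - <<'E'
from h import *
o=get_obs();q=o['tool_rot'];print(2*np.degrees(np.arctan2(q[2],q[1])),o['q'].round(2))
snap('top','t2');p,d,W=cloud('t2')
fit(W,post=(.44,.6,-.13,.11,.1,.125))
snap('wrist','w2');p,d,W=cloud('w2')
fit(W,post=(.44,.6,-.03,.11,.1,.12),bar=(.48,.6,0.0,.1,.069,.08))
E
```

```text
107.238470566095 [-0.63  0.42  0.63  2.18 -0.41  0.65  0.59]
post 0
post 3034 mean [0.4696 0.0065 0.1118] rect [0.4695 0.0079] [0.0274 0.0202] 17.2 circ [0.4708 0.0038] 0.0148
bar 6367 mean [0.5378 0.0327 0.0741] rect [0.5402 0.0324] [0.1271 0.011 ] 16.1 circ [0.54   0.0332] 0.0638
```

>>> {"fn": "drive_tool", "kwargs": {"increments": [{"claw":0,"dx":0.0173,"dy":-0.001,"dz":0,"wx":0,"wy":0,"wz":6},{"claw":0,"dx":0.013,"dy":-0.0006,"dz":0,"wx":0,"wy":0,"wz":4.5},{"claw":0,"dx":0.003,"dy":0,"dz":0,"wx":0,"wy":0,"wz":1},{"claw":0,"dx":0.002,"dy":0,"dz":0,"wx":0,"wy":0,"wz":0}]}}

```text
t: 5.88
eef_pos: [0.4648, 0.0253, 0.1116]
tool_rot: [0.0, 0.672, 0.741, 0.0]
contact_force: [-0.4, 0.6, 0.5]
gripper_width: -0.0
grasp_force: 0.2
```

>>> {"fn": "drive_tool", "kwargs": {"increments": [{"claw":0,"dx":0.002,"dy":0,"dz":0,"wx":0,"wy":0,"wz":0},{"claw":0,"dx":0,"dy":0,"dz":0,"wx":0,"wy":0,"wz":0}]}}

```text
t: 6.12
eef_pos: [0.4645, 0.0277, 0.1114]
tool_rot: [0.0, 0.672, 0.741, 0.0]
contact_force: [0.1, 0.5, 0.6]
gripper_width: -0.001
grasp_force: 0.0
```

>>> {"fn": "drive_tool", "kwargs": {"increments": [{"claw":0,"dx":0.002,"dy":0,"dz":0,"wx":0,"wy":0,"wz":0},{"claw":0,"dx":0.001,"dy":0,"dz":0,"wx":0,"wy":0,"wz":0}]}}

```text
t: 6.38
eef_pos: [0.464, 0.031, 0.1113]
tool_rot: [0.0, 0.672, 0.741, 0.0]
contact_force: [0.2, -0.3, -0.5]
gripper_width: 0.001
grasp_force: 0.2
```

>>> {"fn": "drive_tool", "kwargs": {"increments": [{"claw":0,"dx":0.002,"dy":0,"dz":0,"wx":0,"wy":0,"wz":0},{"claw":0,"dx":0,"dy":0,"dz":0,"wx":0,"wy":0,"wz":0}]}}

```text
t: 6.62
eef_pos: [0.4639, 0.0318, 0.1113]
tool_rot: [0.001, 0.672, 0.74, -0.0]
contact_force: [0.4, -4.0, -0.4]
gripper_width: 0.004
grasp_force: 2.5
```

>>> {"fn": "drive_tool", "kwargs": {"increments": [{"claw":0,"dx":0.002,"dy":0,"dz":0,"wx":0,"wy":0,"wz":0},{"claw":0,"dx":0,"dy":0,"dz":0,"wx":0,"wy":0,"wz":0}]}}

```text
t: 6.88
eef_pos: [0.4638, 0.032, 0.1114]
tool_rot: [0.002, 0.673, 0.74, -0.001]
contact_force: [1.7, -10.5, -0.4]
gripper_width: 0.002
grasp_force: 5.4
```

>>> {"fn": "drive_tool", "kwargs": {"increments": [{"claw":0,"dx":-0.03,"dy":0,"dz":0,"wx":0,"wy":0,"wz":0},{"claw":0,"dx":0,"dy":0,"dz":-0.04,"wx":0,"wy":0,"wz":0},{"claw":0,"dx":0,"dy":0,"dz":-0.05,"wx":0,"wy":0,"wz":0},{"claw":0,"dx":0,"dy":0,"dz":-0.04,"wx":0,"wy":0,"wz":0},{"claw":0.04,"dx":-0.04,"dy":-0.01,"dz":0,"wx":0,"wy":0,"wz":0},{"claw":0.04,"dx":-0.04,"dy":-0.01,"dz":0,"wx":0,"wy":0,"wz":0},{"claw":0.04,"dx":-0.04,"dy":-0.01,"dz":0,"wx":0,"wy":0,"wz":0},{"claw":0.04,"dx":-0.04,"dy":-0.01,"dz":0,"wx":0,"wy":0,"wz":0},{"claw":0.04,"dx":-0.04,"dy":-0.01,"dz":0,"wx":0,"wy":0,"wz":0},{"claw":0.04,"dx":-0.04,"dy":-0.01,"dz":0,"wx":0,"wy":0,"wz":0},{"claw":0.04,"dx":-0.04,"dy":-0.01,"dz":0,"wx":0,"wy":0,"wz":0},{"claw":0.04,"dx":-0.042,"dy":-0.01,"dz":0,"wx":0,"wy":0,"wz":0},{"claw":0.04,"dx":0,"dy":0,"dz":0,"wx":0,"wy":0,"wz":-10},{"claw":0.04,"dx":0,"dy":0,"dz":0,"wx":0,"wy":0,"wz":-10},{"claw":0.04,"dx":0,"dy":0,"dz":0,"wx":0,"wy":0,"wz":-10},{"claw":0.04,"dx":0,"dy":0,"dz":0,"wx":0,"wy":0,"wz":-10},{"claw":0.04,"dx":0,"dy":0,"dz":0,"wx":0,"wy":0,"wz":-10},{"claw":0.04,"dx":0,"dy":0,"dz":0,"wx":0,"wy":0,"wz":0}]}}

```text
t: 9.12
eef_pos: [0.4181, -0.3228, 0.2412]
tool_rot: [-0.0, 0.296, 0.955, 0.0]
contact_force: [-0.1, -0.2, 0.4]
gripper_width: 0.466
grasp_force: 0.0
```

```bash
cat >> h.py <<'E'
def psi():
    o=get_obs();q=o['tool_rot'];return o['eef_pos'],2*np.degrees(np.arctan2(q[2],q[1]))%360
def mv(tx,ty):  # tool dx,dy to reach world xy
    e,a=psi();a=np.radians(a);D=np.array([tx,ty])-e[:2]
    return np.array([D@[np.cos(a),np.sin(a)],D@[np.sin(a),-np.cos(a)]]).round(4),e.round(4),np.degrees(a).round(2)
E
python3 - <<'E'
from h import *
print(mv(.417,-.326))
snap('wrist','w3');p,d,W=cloud('w3')
fit(W,handle=(.38,.46,-.37,-.28,.1,.12),arm=(.35,.46,-.37,-.26,.042,.053),fork=(.36,.49,-.4,-.26,.003,.012))
snap('top','t3');p,d,W=cloud('t3');fit(W,post=(.42,.5,0,.1,.1,.125),bar=(.48,.57,0.02,.1,.067,.083))
E
```

```text
(array([-0.0009, -0.0033]), array([ 0.4181, -0.3228,  0.2412]), np.float64(145.51))
handle 712 mean [ 0.4139 -0.3246  0.1088] rect [ 0.4146 -0.3251] [0.0174 0.018 ] 55.4 circ [ 0.4147 -0.3251] 0.0117
arm 1218 mean [ 0.399  -0.3134  0.0476] rect [ 0.4043 -0.3173] [0.0255 0.0458] 54.5 circ [ 0.4044 -0.3174] 0.0261
fork 1267 mean [ 0.4168 -0.3155  0.0049] rect [ 0.4336 -0.2948] [0.1225 0.0646] 49.3 circ [ 0.4305 -0.2926] 0.0658
post 22 mean [0.4614 0.0451 0.1155] rect [0.4612 0.0454] [0.0096 0.0114] 1.1 circ [0.4609 0.0454] 0.0058
bar 153 mean [0.5255 0.0487 0.0758] rect [0.5253 0.049 ] [0.0892 0.0104] 2.5 circ [0.5254 0.0488] 0.0448
```

View pics/w3.png

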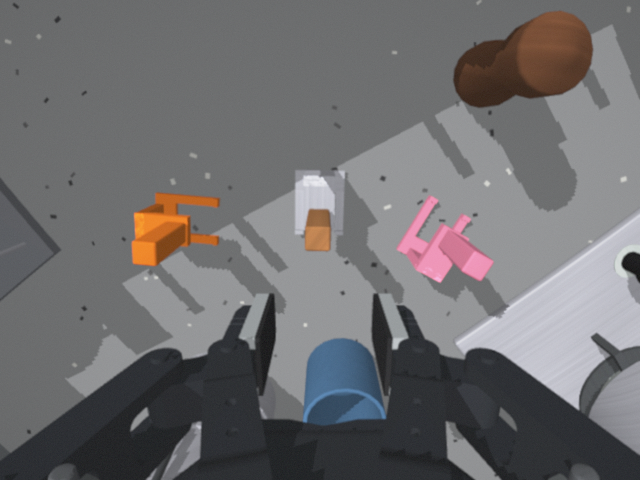

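The guard is open, with its bar at about 183°. The wrist view shows the steel puller's handle at (318,230), spine side up and fork pointing towards the mug. The pink one at (445,240) and the orange one at (165,230) stand clear. Now I go down and grip.

>>> {"fn": "drive_tool", "kwargs": {"increments": [{"claw":0.04,"dx":0.0016,"dy":-0.004,"dz":0.03,"wx":0,"wy":0,"wz":0},{"claw":0.04,"dx":0,"dy":0,"dz":0.04,"wx":0,"wy":0,"wz":0},{"claw":0.04,"dx":0,"dy":0,"dz":0.04,"wx":0,"wy":0,"wz":0},{"claw":0.04,"dx":0,"dy":0,"dz":0.03,"wx":0,"wy":0,"wz":0},{"claw":0.04,"dx":0,"dy":0,"dz":0.01,"wx":0,"wy":0,"wz":0},{"claw":0.01,"dx":0,"dy":0,"dz":0,"wx":0,"wy":0,"wz":0},{"claw":0.01,"dx":0,"dy":0,"dz":0,"wx":0,"wy":0,"wz":0},{"claw":0.01,"dx":0,"dy":0,"dz":0,"wx":0,"wy":0,"wz":0},{"claw":0.01,"dx":0,"dy":0,"dz":0,"wx":0,"wy":0,"wz":0}], "newtons": 60}}

```text
t: 10.35
eef_pos: [0.4149, -0.3257, 0.0919]
tool_rot: [0.001, 0.296, 0.955, 0.0]
contact_force: [0.2, 0.2, 0.6]
gripper_width: 0.204
grasp_force: 59.0
```

>>> {"fn": "drive_tool", "kwargs": {"increments": [{"claw":0.01,"dx":0,"dy":0,"dz":-0.03,"wx":0,"wy":0,"wz":0},{"claw":0.01,"dx":0,"dy":0,"dz":-0.05,"wx":0,"wy":0,"wz":0},{"claw":0.01,"dx":0,"dy":0,"dz":-0.05,"wx":0,"wy":0,"wz":0},{"claw":0.01,"dx":0,"dy":0,"dz":-0.02,"wx":0,"wy":0,"wz":-9.85},{"claw":0.01,"dx":0,"dy":0,"dz":0,"wx":0,"wy":0,"wz":-9.85},{"claw":0.01,"dx":0,"dy":0,"dz":0,"wx":0,"wy":0,"wz":-9.85},{"claw":0.01,"dx":0,"dy":0,"dz":0,"wx":0,"wy":0,"wz":-9.85},{"claw":0.01,"dx":-0.018,"dy":0.036,"dz":0,"wx":0,"wy":0,"wz":0},{"claw":0.01,"dx":-0.018,"dy":0.036,"dz":0,"wx":0,"wy":0,"wz":0},{"claw":0.01,"dx":-0.018,"dy":0.036,"dz":0,"wx":0,"wy":0,"wz":0},{"claw":0.01,"dx":-0.018,"dy":0.036,"dz":0,"wx":0,"wy":0,"wz":0},{"claw":0.01,"dx":-0.018,"dy":0.036,"dz":0,"wx":0,"wy":0,"wz":0},{"claw":0.01,"dx":-0.018,"dy":0.036,"dz":0,"wx":0,"wy":0,"wz":0},{"claw":0.01,"dx":-0.018,"dy":0.036,"dz":0,"wx":0,"wy":0,"wz":0},{"claw":0.01,"dx":-0.018,"dy":0.036,"dz":0,"wx":0,"wy":0,"wz":0},{"claw":0.01,"dx":-0.018,"dy":0.034,"dz":0,"wx":0,"wy":0,"wz":0},{"claw":0.01,"dx":0,"dy":0,"dz":0,"wx":0,"wy":0,"wz":0},{"claw":0.01,"dx":0,"dy":0,"dz":0,"wx":0,"wy":0,"wz":0}]}}

```text
t: 12.6
eef_pos: [0.5477, 0.0086, 0.2413]
tool_rot: [-0.0, -0.043, 0.999, -0.0]
contact_force: [-0.0, -1.1, -2.8]
gripper_width: 0.201
grasp_force: 59.1
```

```bash
python3 - <<'E'
from h import *
print(mv(.549,.010))
snap('wrist','w4');p,d,W=cloud('w4')
e=get_obs()['eef_pos'];
fit(W,big=(.6,.67,-.015,.045,.046,.06),post=(.44,.49,.02,.08,.1,.125),arm=(.48,.6,-.04,.06,e[2]-.052,e[2]-.04),fork=(.48,.62,-.04,.06,e[2]-.093,e[2]-.08))
snap('top','t4');p,d,W=cloud('t4');fit(W,big=(.6,.67,-.015,.045,.045,.064))
E
```

```text
(array([-0.0015,  0.0013]), array([0.5477, 0.0086, 0.2413]), np.float64(184.95))
big 0
post 351 mean [0.4612 0.0476 0.1141] rect [0.4611 0.0486] [0.0118 0.0113] 50.0 circ [0.4613 0.0484] 0.0062
arm 3947 mean [0.5258 0.0073 0.197 ] rect [0.5289 0.0076] [0.0351 0.0261] 4.6 circ [0.5289 0.0076] 0.0215
fork 2447 mean [0.5338 0.0077 0.1542] rect [0.5389 0.0085] [0.0551 0.0461] 4.3 circ [0.539  0.0084] 0.0358
big 63 mean [0.6421 0.0139 0.0552] rect [0.6429 0.0132] [0.0379 0.0111] 89.7 circ [0.6395 0.0133] 0.0191
```

View pics/w4.png

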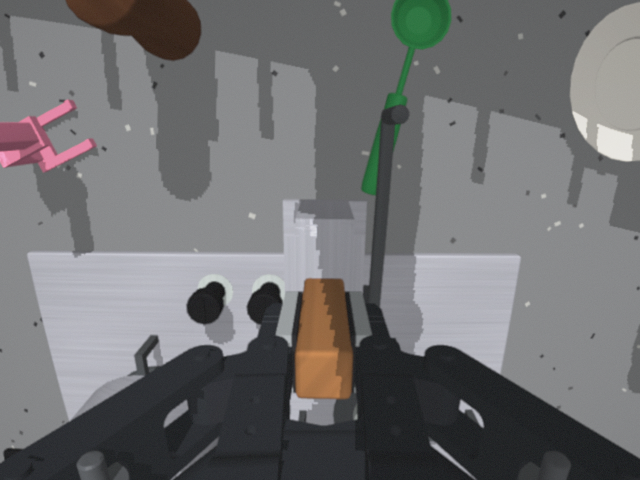

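The view shows the puller held upright with its handle at (323,340), its fork aligned with the hob, and the guard bar clear of it at (383,200). I descend to insertion height.

>>> {"fn": "drive_tool", "kwargs": {"increments": [{"claw":0.01,"dx":0,"dy":0.001,"dz":0.03,"wx":0,"wy":0,"wz":0},{"claw":0.01,"dx":0,"dy":0,"dz":0.04,"wx":0,"wy":0,"wz":0},{"claw":0.01,"dx":0,"dy":0,"dz":0.035,"wx":0,"wy":0,"wz":0},{"claw":0.01,"dx":0,"dy":0,"dz":0.015,"wx":0,"wy":0,"wz":0},{"claw":0.01,"dx":0,"dy":0,"dz":0.006,"wx":0,"wy":0,"wz":0},{"claw":0.01,"dx":0,"dy":0,"dz":0,"wx":0,"wy":0,"wz":0},{"claw":0.01,"dx":0,"dy":0,"dz":0,"wx":0,"wy":0,"wz":0}]}}

```text
t: 13.58
eef_pos: [0.5488, 0.0102, 0.1164]
tool_rot: [0.001, -0.043, 0.999, 0.0]
contact_force: [-0.2, 0.7, -1.3]
gripper_width: 0.201
grasp_force: 59.1
```

```bash
python3 - <<'E'
from h import *
print(mv(.6288,.0162), get_obs()['eef_pos'][2]-.0919)
snap('wrist','w5');p,d,W=cloud('w5');e=get_obs()['eef_pos']
fit(W,arm=(.48,.6,-.04,.06,e[2]-.052,e[2]-.04),big=(.6,.67,-.015,.045,.046,.06),post=(.44,.49,.02,.08,.1,.125))
E
```

```text
(array([-0.0802, -0.001 ]), array([0.5488, 0.0102, 0.1164]), np.float64(184.97)) 0.02453164612112707
arm 8797 mean [0.5252 0.0322 0.0732] rect [0.5296 0.0265] [0.0971 0.0614] 2.9 circ [0.5292 0.0427] 0.0501
big 1654 mean [0.631  0.0174 0.0539] rect [0.631  0.0175] [0.0239 0.0391] 4.8 circ [0.6295 0.0174] 0.0212
post 1702 mean [0.4615 0.0468 0.1132] rect [0.4611 0.048 ] [0.0116 0.0122] 42.6 circ [0.4627 0.0482] 0.0058
```

>>> {"fn": "drive_tool", "kwargs": {"increments": [{"claw":0.01,"dx":-0.015,"dy":0,"dz":0.0015,"wx":0,"wy":0,"wz":0},{"claw":0.01,"dx":-0.02,"dy":0,"dz":0,"wx":0,"wy":0,"wz":0},{"claw":0.01,"dx":-0.015,"dy":0,"dz":0,"wx":0,"wy":0,"wz":0},{"claw":0.01,"dx":-0.01,"dy":0,"dz":0,"wx":0,"wy":0,"wz":0},{"claw":0.01,"dx":-0.01,"dy":0,"dz":0,"wx":0,"wy":0,"wz":0},{"claw":0.01,"dx":0,"dy":0,"dz":0,"wx":0,"wy":0,"wz":0}]}}

```text
t: 14.38
eef_pos: [0.6182, 0.0164, 0.1137]
tool_rot: [0.0, -0.043, 0.999, -0.0]
contact_force: [-0.3, -0.3, -1.4]
gripper_width: 0.2
grasp_force: 59.1
```

>>> {"fn": "drive_tool", "kwargs": {"increments": [{"claw":0.01,"dx":-0.006,"dy":0,"dz":0,"wx":0,"wy":0,"wz":0},{"claw":0.01,"dx":-0.004,"dy":0,"dz":0,"wx":0,"wy":0,"wz":0},{"claw":0.01,"dx":0,"dy":0,"dz":0,"wx":0,"wy":0,"wz":0}]}}

```text
t: 14.75
eef_pos: [0.6279, 0.0173, 0.1138]
tool_rot: [0.0, -0.043, 0.999, 0.0]
contact_force: [-0.2, 0.2, -1.8]
gripper_width: 0.198
grasp_force: 59.1
```

```bash
python3 - <<'E'
from h import *
print(mv(.6290,.0168), get_obs()['eef_pos'][2]-.0919)
snap('scene','s6')
p=cv2.imread('pics/s6.png');cv2.imwrite('pics/c6.png',cv2.resize(p[200:320,230:390],None,fx=5,fy=5,interpolation=cv2.INTER_CUBIC))
E
```

```text
(array([-0.0011, -0.0005]), array([0.6279, 0.0173, 0.1138]), np.float64(184.98)) 0.021935221673810415
```

View pics/c6.png

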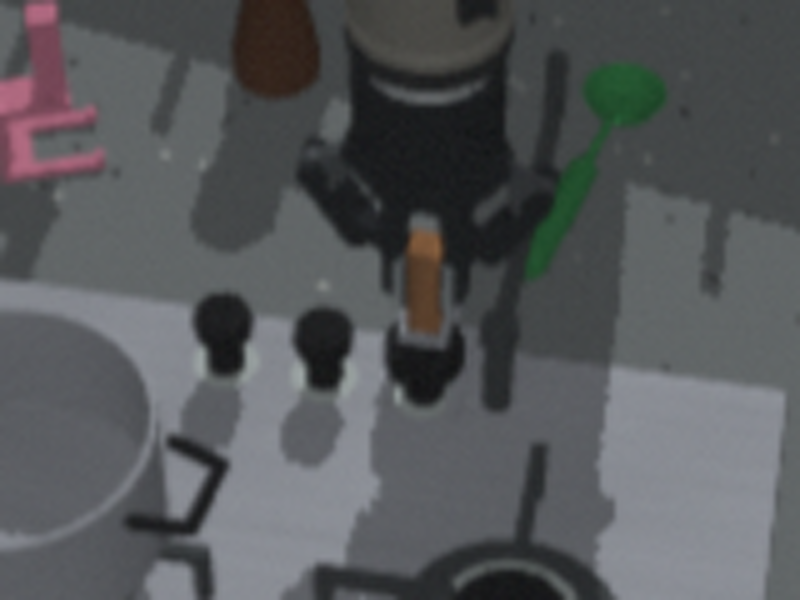

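The puller sits under the big knob's head at crop (424,355), with free space all round. Now I lift straight up.

>>> {"fn": "drive_tool", "kwargs": {"increments": [{"claw":0.01,"dx":0,"dy":0,"dz":-0.005,"wx":0,"wy":0,"wz":0},{"claw":0.01,"dx":0,"dy":0,"dz":-0.004,"wx":0,"wy":0,"wz":0},{"claw":0.01,"dx":0,"dy":0,"dz":-0.003,"wx":0,"wy":0,"wz":0},{"claw":0.01,"dx":0,"dy":0,"dz":-0.002,"wx":0,"wy":0,"wz":0},{"claw":0.01,"dx":0,"dy":0,"dz":-0.002,"wx":0,"wy":0,"wz":0},{"claw":0.01,"dx":0,"dy":0,"dz":-0.002,"wx":0,"wy":0,"wz":0},{"claw":0.01,"dx":0,"dy":0,"dz":-0.003,"wx":0,"wy":0,"wz":0},{"claw":0.01,"dx":0,"dy":0,"dz":-0.004,"wx":0,"wy":0,"wz":0},{"claw":0.01,"dx":0,"dy":0,"dz":0,"wx":0,"wy":0,"wz":0}]}}

```text
t: 15.92
eef_pos: [0.6287, 0.0173, 0.1401]
tool_rot: [0.001, -0.043, 0.999, 0.0]
contact_force: [0.7, 0.1, -1.9]
gripper_width: 0.204
grasp_force: 60.1
```

>>> {"fn": "drive_tool", "kwargs": {"increments": [{"claw":0.01,"dx":0,"dy":0,"dz":-0.005,"wx":0,"wy":0,"wz":0},{"claw":0.01,"dx":0,"dy":0,"dz":-0.005,"wx":0,"wy":0,"wz":0},{"claw":0.01,"dx":0,"dy":0,"dz":-0.007,"wx":0,"wy":0,"wz":0},{"claw":0.01,"dx":0,"dy":0,"dz":-0.008,"wx":0,"wy":0,"wz":0},{"claw":0.01,"dx":0,"dy":0,"dz":-0.01,"wx":0,"wy":0,"wz":0},{"claw":0.01,"dx":0,"dy":0,"dz":-0.015,"wx":0,"wy":0,"wz":0},{"claw":0.01,"dx":0,"dy":0,"dz":-0.02,"wx":0,"wy":0,"wz":0},{"claw":0.01,"dx":0,"dy":0,"dz":-0.015,"wx":0,"wy":0,"wz":0},{"claw":0.01,"dx":0,"dy":0,"dz":0,"wx":0,"wy":0,"wz":0}]}}

```text
t: 17.05
eef_pos: [0.6285, 0.0171, 0.2255]
tool_rot: [0.001, -0.043, 0.999, 0.0]
contact_force: [0.0, -0.6, -1.6]
gripper_width: 0.203
grasp_force: 60.1
```

```bash
python3 - <<'E'
from h import *
print(psi())
snap('scene','s7')
p=cv2.imread('pics/s7.png');a=cv2.resize(p[180:300,230:390],None,fx=3,fy=3,interpolation=cv2.INTER_CUBIC)
snap('top','t7');p,d,W=cloud('t7')
rim=box(W,(.3,.5,.18,.38,.0095,.018))
# saucer by brightness
m=(p[265:345,180:256].min(2)>140);
cn,_=cv2.findContours(m.astype(np.uint8),0,1);c=max(cn,key=cv2.contourArea);(u,v),r=cv2.minEnclosingCircle(c);print('saucer px',u+180,v+265,r,W[int(v+265),int(u+180)])
w=W[265:345,180:256][m];fit(w,s=(.3,.5,.18,.38,-.01,.03))
print(np.percentile(w[:,0],[0.5,99.5]).mean(),np.percentile(w[:,1],[.5,99.5]).mean())
cv2.imwrite('pics/c7.png',a)
E
```

```text
(array([0.62849636, 0.01713181, 0.22548994]), np.float64(184.97280558814438))
saucer px 216.02513122558594 304.20254135131836 27.10482406616211 [0.40360469 0.28335971 0.00471966]
s 2906 mean [0.4204 0.2761 0.0077] rect [0.4163 0.2793] [0.1672 0.1997] 0.6 circ [0.4448 0.2804] 0.1134
0.4220549735572616 0.2786342540088013
```

View pics/c7.png

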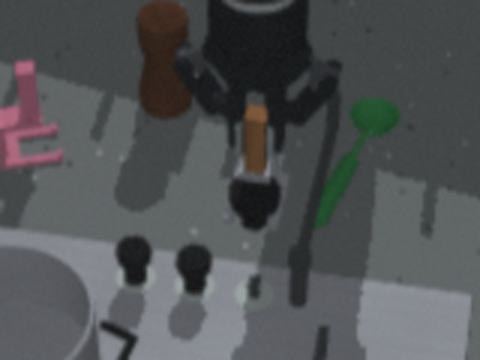

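>>> {"fn": "drive_tool", "kwargs": {"increments": [{"claw":0.01,"dx":0,"dy":0,"dz":-0.015,"wx":0,"wy":0,"wz":0},{"claw":0.01,"dx":0.005,"dy":0.008,"dz":-0.015,"wx":0,"wy":0,"wz":0},{"claw":0.01,"dx":0.012,"dy":0.016,"dz":0,"wx":0,"wy":0,"wz":0},{"claw":0.01,"dx":0.015,"dy":0.021,"dz":0,"wx":0,"wy":0,"wz":0},{"claw":0.01,"dx":0.015,"dy":0.021,"dz":0,"wx":0,"wy":0,"wz":0},{"claw":0.01,"dx":0.015,"dy":0.021,"dz":0,"wx":0,"wy":0,"wz":0},{"claw":0.01,"dx":0.015,"dy":0.021,"dz":0,"wx":0,"wy":0,"wz":0},{"claw":0.01,"dx":0.015,"dy":0.021,"dz":0,"wx":0,"wy":0,"wz":0},{"claw":0.01,"dx":0.015,"dy":0.021,"dz":0,"wx":0,"wy":0,"wz":0},{"claw":0.01,"dx":0.015,"dy":0.021,"dz":0,"wx":0,"wy":0,"wz":0},{"claw":0.01,"dx":0.015,"dy":0.021,"dz":0,"wx":0,"wy":0,"wz":0},{"claw":0.01,"dx":0.015,"dy":0.021,"dz":0,"wx":0,"wy":0,"wz":0},{"claw":0.01,"dx":0.015,"dy":0.021,"dz":0,"wx":0,"wy":0,"wz":0},{"claw":0.01,"dx":0.015,"dy":0.021,"dz":0,"wx":0,"wy":0,"wz":0},{"claw":0.01,"dx":0.01,"dy":0.015,"dz":0,"wx":0,"wy":0,"wz":0},{"claw":0.01,"dx":0.005,"dy":0.008,"dz":0,"wx":0,"wy":0,"wz":0},{"claw":0.01,"dx":0,"dy":0,"dz":0,"wx":0,"wy":0,"wz":0}]}}

```text
t: 19.27
eef_pos: [0.4064, 0.2775, 0.2537]
tool_rot: [-0.0, -0.044, 0.999, 0.0]
contact_force: [0.1, -0.5, -1.7]
gripper_width: 0.202
grasp_force: 60.1
```

```bash
python3 - <<'E'
from h import *
print(mv(.404,.283),get_obs()['q'].round(2))
snap('wrist','w8');p,d,W=cloud('w8')
m=(p.min(2)>120)&(np.abs(W[...,2]-.008)<.012)&(np.hypot(W[...,0]-.404,W[...,1]-.283)<.09)
w=W[m];rim=w[w[:,2]>.0105]
from scipy.optimize import least_squares
s=least_squares(lambda c:np.hypot(rim[:,0]-c[0],rim[:,1]-c[1])-c[2],[.404,.283,.066],loss='soft_l1',f_scale=.002);print(len(w),len(rim),s.x)
E
```

```text
(array([0.0019, 0.0057]), array([0.4064, 0.2775, 0.2537]), np.float64(185.08)) [-0.96  0.18  0.26  2.   -0.06  0.97  0.99]
11025 5022 [0.4049168  0.2842074  0.06235637]
```

View pics/w8.png

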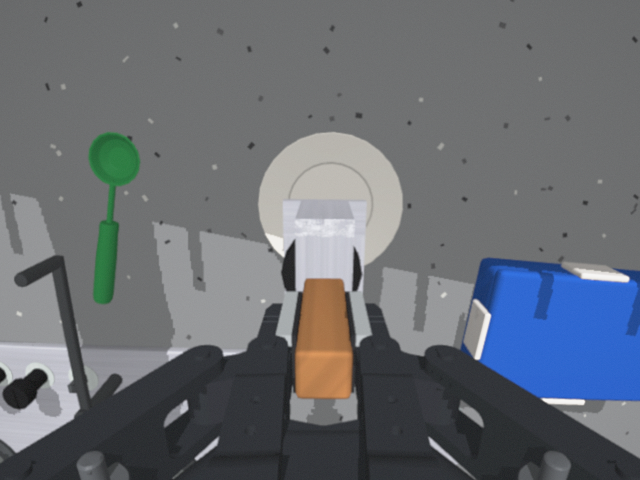

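The knob hangs under the puller at (320,265). The saucer is centred near (330,203), world (0.405, 0.284). I shift slightly and turn the fork sideways.

>>> {"fn": "drive_tool", "kwargs": {"increments": [{"claw":0.01,"dx":0.001,"dy":0.0065,"dz":0,"wx":0,"wy":0,"wz":0},{"claw":0.01,"dx":0,"dy":0,"dz":0,"wx":0,"wy":0,"wz":-4},{"claw":0.01,"dx":0,"dy":0,"dz":0,"wx":0,"wy":0,"wz":-8},{"claw":0.01,"dx":0,"dy":0,"dz":0,"wx":0,"wy":0,"wz":-9},{"claw":0.01,"dx":0,"dy":0,"dz":0,"wx":0,"wy":0,"wz":-9},{"claw":0.01,"dx":0,"dy":0,"dz":0,"wx":0,"wy":0,"wz":-9},{"claw":0.01,"dx":0,"dy":0,"dz":0,"wx":0,"wy":0,"wz":-9},{"claw":0.01,"dx":0,"dy":0,"dz":0,"wx":0,"wy":0,"wz":-9},{"claw":0.01,"dx":0,"dy":0,"dz":0,"wx":0,"wy":0,"wz":-9},{"claw":0.01,"dx":0,"dy":0,"dz":0,"wx":0,"wy":0,"wz":-6},{"claw":0.01,"dx":0,"dy":0,"dz":0,"wx":0,"wy":0,"wz":-3},{"claw":0.01,"dx":0,"dy":0,"dz":0,"wx":0,"wy":0,"wz":0}]}}

```text
t: 20.82
eef_pos: [0.406, 0.2832, 0.2537]
tool_rot: [-0.0, -0.642, 0.767, -0.0]
contact_force: [-0.6, 0.3, -1.2]
gripper_width: 0.202
grasp_force: 60.2
```

```bash
python3 - <<'E'
from h import *
print(mv(.405,.284),get_obs()['q'].round(2),get_obs()['tool_rot'])
E
```

```text
(array([-0.0006,  0.0012]), array([0.406 , 0.2832, 0.2537]), np.float64(259.89)) [-0.82  0.18  0.1   1.98 -0.02  0.98  2.25] [-7.42206301e-06 -6.42043528e-01  7.66668186e-01 -1.03882143e-05]
```

>>> {"fn": "drive_tool", "kwargs": {"increments": [{"claw":0.01,"dx":0,"dy":0.001,"dz":0.02,"wx":0,"wy":0,"wz":0},{"claw":0.01,"dx":0,"dy":0,"dz":0.03,"wx":0,"wy":0,"wz":0},{"claw":0.01,"dx":0,"dy":0,"dz":0.03,"wx":0,"wy":0,"wz":0},{"claw":0.01,"dx":0,"dy":0,"dz":0.025,"wx":0,"wy":0,"wz":0},{"claw":0.01,"dx":0,"dy":0,"dz":0.015,"wx":0,"wy":0,"wz":0},{"claw":0.01,"dx":0,"dy":0,"dz":0.006,"wx":0,"wy":0,"wz":0},{"claw":0.01,"dx":0,"dy":0,"dz":0.004,"wx":0,"wy":0,"wz":0},{"claw":0.01,"dx":0,"dy":0,"dz":0.003,"wx":0,"wy":0,"wz":0},{"claw":0.01,"dx":0,"dy":0,"dz":0.003,"wx":0,"wy":0,"wz":0},{"claw":0.01,"dx":0,"dy":0,"dz":0.003,"wx":0,"wy":0,"wz":0},{"claw":0.01,"dx":0,"dy":0,"dz":0.002,"wx":0,"wy":0,"wz":0},{"claw":0.01,"dx":0,"dy":0,"dz":0,"wx":0,"wy":0,"wz":0}]}}

```text
t: 22.32
eef_pos: [0.4047, 0.2836, 0.1127]
tool_rot: [-0.0, -0.643, 0.766, 0.0]
contact_force: [0.8, -0.4, -0.9]
gripper_width: 0.205
grasp_force: 60.1
```

```bash
python3 - <<'E'
from h import *
print(psi(),psi()[0][2]-.0919)
snap('scene','s9')
p=cv2.imread('pics/s9.png');cv2.imwrite('pics/c9.png',cv2.resize(p[160:280,340:500],None,fx=5,fy=5,interpolation=cv2.INTER_CUBIC))
E
```

```text
(array([0.40469238, 0.28357708, 0.11272229]), np.float64(259.9722149203717)) 0.020822294372862635
```

View pics/c9.png

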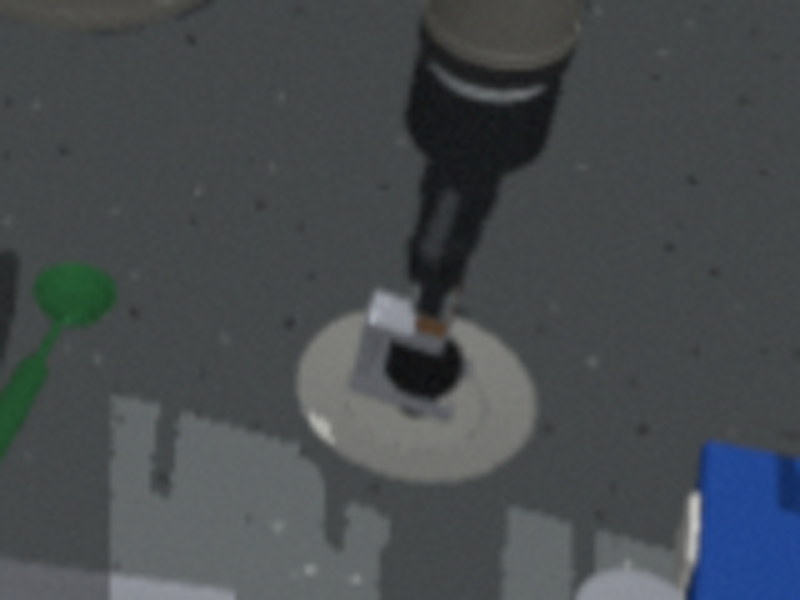

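The knob stands in the saucer at crop (422,365) with the fork just under its head. I lower 2 mm more and slide out.

>>> {"fn": "drive_tool", "kwargs": {"increments": [{"claw":0.01,"dx":0,"dy":0,"dz":0.002,"wx":0,"wy":0,"wz":0},{"claw":0.01,"dx":0,"dy":0,"dz":0,"wx":0,"wy":0,"wz":0},{"claw":0.01,"dx":0.003,"dy":0,"dz":0,"wx":0,"wy":0,"wz":0},{"claw":0.01,"dx":0.004,"dy":0,"dz":0,"wx":0,"wy":0,"wz":0},{"claw":0.01,"dx":0.005,"dy":0,"dz":0,"wx":0,"wy":0,"wz":0},{"claw":0.01,"dx":0.005,"dy":0,"dz":0,"wx":0,"wy":0,"wz":0},{"claw":0.01,"dx":0.005,"dy":0,"dz":0,"wx":0,"wy":0,"wz":0},{"claw":0.01,"dx":0.005,"dy":0,"dz":0,"wx":0,"wy":0,"wz":0},{"claw":0.01,"dx":0.005,"dy":0,"dz":0,"wx":0,"wy":0,"wz":0},{"claw":0.01,"dx":0.005,"dy":0,"dz":0,"wx":0,"wy":0,"wz":0},{"claw":0.01,"dx":0.007,"dy":0,"dz":0,"wx":0,"wy":0,"wz":0},{"claw":0.01,"dx":0.01,"dy":0,"dz":0,"wx":0,"wy":0,"wz":0},{"claw":0.01,"dx":0.012,"dy":0,"dz":0,"wx":0,"wy":0,"wz":0},{"claw":0.01,"dx":0.01,"dy":0,"dz":0,"wx":0,"wy":0,"wz":0},{"claw":0.01,"dx":0,"dy":0,"dz":0,"wx":0,"wy":0,"wz":0}]}}

```text
t: 24.25
eef_pos: [0.3913, 0.2077, 0.1108]
tool_rot: [-0.0, -0.642, 0.767, -0.0]
contact_force: [-0.2, -0.2, 0.0]
gripper_width: 0.202
grasp_force: 60.1
```

```bash
python3 - <<'E'
from h import *
print(psi(),psi()[0][2]-.0919,get_obs()['q'].round(2))
snap('top','t10');p,d,W=cloud('t10');fit(W,knobtop=(.35,.46,.24,.34,.04,.056))
snap('scene','s10');p=cv2.imread('pics/s10.png');cv2.imwrite('pics/c10.png',cv2.resize(p[160:280,340:500],None,fx=5,fy=5,interpolation=cv2.INTER_CUBIC))
E
```

```text
(array([0.39129098, 0.20766083, 0.11078432]), np.float64(259.89247785584513)) 0.018884320217062364 [-0.71  0.32  0.09  2.22 -0.05  0.6   2.39]
knobtop 46 mean [0.4197 0.2774 0.047 ] rect [0.4185 0.2811] [0.041  0.0146] 85.8 circ [0.4112 0.2816] 0.0206
```

View pics/c10.png

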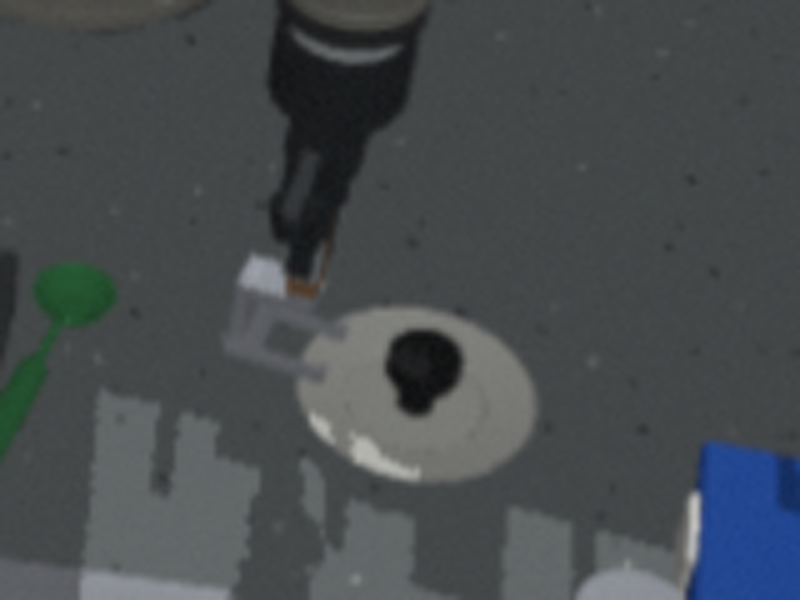

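The knob stands upright mid-saucer and the puller is clear of it. I set the puller down on the free counter between saucer and spoon.

>>> {"fn": "drive_tool", "kwargs": {"increments": [{"claw":0.01,"dx":0.015,"dy":0,"dz":-0.005,"wx":0,"wy":0,"wz":0},{"claw":0.01,"dx":0.02,"dy":-0.015,"dz":-0.01,"wx":0,"wy":0,"wz":0},{"claw":0.01,"dx":0.02,"dy":-0.02,"dz":0,"wx":0,"wy":0,"wz":0},{"claw":0.01,"dx":0,"dy":-0.004,"dz":0.01,"wx":0,"wy":0,"wz":0},{"claw":0.01,"dx":0,"dy":0,"dz":0.012,"wx":0,"wy":0,"wz":0},{"claw":0.01,"dx":0,"dy":0,"dz":0.006,"wx":0,"wy":0,"wz":0},{"claw":0.01,"dx":0,"dy":0,"dz":0.003,"wx":0,"wy":0,"wz":0},{"claw":0.01,"dx":0,"dy":0,"dz":0,"wx":0,"wy":0,"wz":0}]}}

```text
t: 25.35
eef_pos: [0.42, 0.1481, 0.0945]
tool_rot: [-0.0, -0.643, 0.766, 0.0]
contact_force: [-0.4, -0.6, 0.3]
gripper_width: 0.202
grasp_force: 60.3
```

>>> {"fn": "drive_tool", "kwargs": {"increments": [{"claw":0.01,"dx":0,"dy":0,"dz":0.0015,"wx":0,"wy":0,"wz":0},{"claw":0.01,"dx":0,"dy":0,"dz":0,"wx":0,"wy":0,"wz":0}]}}

```text
t: 25.6
eef_pos: [0.4204, 0.1479, 0.0934]
tool_rot: [0.0, -0.643, 0.766, -0.0]
contact_force: [0.0, -0.6, -1.0]
gripper_width: 0.199
grasp_force: 60.3
```

>>> {"fn": "drive_tool", "kwargs": {"increments": [{"claw":0.01,"dx":0,"dy":0,"dz":0.001,"wx":0,"wy":0,"wz":0},{"claw":0.01,"dx":0,"dy":0,"dz":0,"wx":0,"wy":0,"wz":0}]}}

```text
t: 25.85
eef_pos: [0.4203, 0.1478, 0.0923]
tool_rot: [0.0, -0.643, 0.766, 0.0]
contact_force: [-0.3, 0.7, -2.1]
gripper_width: 0.206
grasp_force: 60.3
```

>>> {"fn": "drive_tool", "kwargs": {"increments": [{"claw":0.01,"dx":0,"dy":0,"dz":0.001,"wx":0,"wy":0,"wz":0},{"claw":0.01,"dx":0,"dy":0,"dz":0,"wx":0,"wy":0,"wz":0}]}}

```text
t: 26.1
eef_pos: [0.4204, 0.1479, 0.0917]
tool_rot: [0.0, -0.643, 0.766, 0.0]
contact_force: [-1.5, -1.4, 6.1]
gripper_width: 0.199
grasp_force: 61.3
```

>>> {"fn": "drive_tool", "kwargs": {"increments": [{"claw":0.04,"dx":0,"dy":0,"dz":0,"wx":0,"wy":0,"wz":0},{"claw":0.04,"dx":0,"dy":0,"dz":0,"wx":0,"wy":0,"wz":0},{"claw":0.04,"dx":0,"dy":0,"dz":0,"wx":0,"wy":0,"wz":0},{"claw":0.04,"dx":0,"dy":0,"dz":-0.015,"wx":0,"wy":0,"wz":0},{"claw":0.04,"dx":0,"dy":0,"dz":-0.03,"wx":0,"wy":0,"wz":0},{"claw":0.04,"dx":0,"dy":0,"dz":-0.04,"wx":0,"wy":0,"wz":0},{"claw":0.04,"dx":0,"dy":0,"dz":-0.05,"wx":0,"wy":0,"wz":0},{"claw":0.04,"dx":0,"dy":0,"dz":-0.05,"wx":0,"wy":0,"wz":0},{"claw":0.04,"dx":0,"dy":0,"dz":0,"wx":0,"wy":0,"wz":0}]}}

```text
t: 27.22
eef_pos: [0.4224, 0.1487, 0.281]
tool_rot: [0.004, -0.643, 0.766, -0.001]
contact_force: [-0.1, 0.7, -0.7]
gripper_width: 0.471
grasp_force: 0.0
```

```bash
python3 - <<'E'
from h import *
print(psi(),get_obs()['contact_force'])
snap('scene','s11');p,d,W=cloud('s11')
fit(W,handle=(.39,.46,.1,.2,.1,.12),knob=(.35,.46,.24,.34,.038,.056),bar=(.48,.57,.02,.1,.067,.083),post=(.42,.5,0,.1,.1,.125))
p=cv2.imread('pics/s11.png');cv2.imwrite('pics/c11.png',cv2.resize(p[150:310,230:510],None,fx=2.8,fy=2.8,interpolation=cv2.INTER_CUBIC))
E
```

```text
(array([0.42237006, 0.14866797, 0.28102313]), np.float64(259.95973343226467)) [-0.08908004  0.74532588 -0.73587562]
handle 45 mean [0.4239 0.1507 0.1079] rect [0.4238 0.1518] [0.0228 0.0198] 65.2 circ [0.4238 0.1518] 0.0152
knob 161 mean [0.4106 0.2872 0.0465] rect [0.409  0.2875] [0.0447 0.0442] 43.4 circ [0.4073 0.287 ] 0.0251
bar 92 mean [0.5253 0.0532 0.0744] rect [0.5245 0.0529] [0.0878 0.0107] 1.5 circ [0.5245 0.0534] 0.0443
post 26 mean [0.4646 0.0501 0.1108] rect [0.4639 0.0493] [0.0101 0.0121] 70.8 circ [0.4647 0.0508] 0.0068
```

View pics/c11.png

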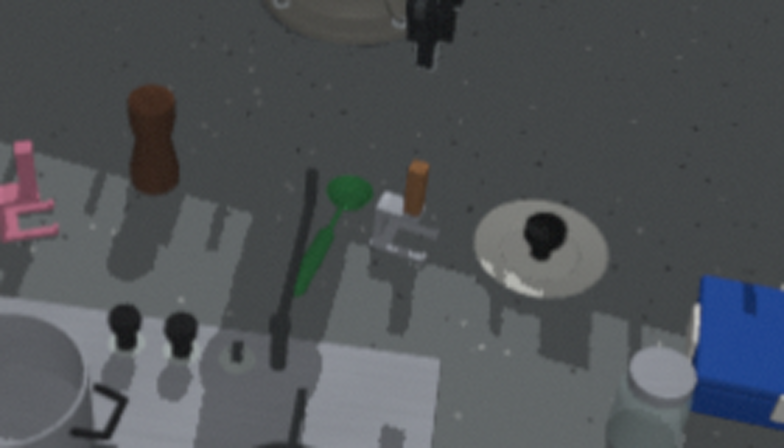

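The final view shows the knob upright in the saucer at crop (543,235), the puller standing free at (410,225), the guard open at (300,260), and the rest undisturbed. I hand in.

```bash
python3 -c "
from station import *
print(hand_in())"
```

```text
the job is handed in; nothing more can be done
None
```

The job is handed in at about 27 s: the guard is open against its stop, the big knob stands upright near the middle of the saucer, and the puller stands released on the counter between saucer and spoon, not at its original spot. The judge's verdict was not shown.

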